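# Push the stuck die out of the pasta press

### The arm

A 7-joint arm with a two-finger parallel gripper is mounted at the origin on a cart in front of the work surface, level with it; the furniture and walls round the work are solid. World frame = base frame: x ahead of the robot, y to its left, z up, the work surface at z = 0. Lengths are in mm, angles in rad, forces in N, time in s.
With the tool pointing down it reaches from about 400 to 875 mm from the base axis. Payload 19.3 kg.
Tool frame: the origin (TCP) lies at the very end of the fingers, on their centre line; the grasp point (between the pads) lies 19 mm behind it (grip_point_offset is the z of the grasp point in the tool frame, in mm); z points along the fingers, x is the direction in which the jaws open and shut, and the axes are right-handed (so a half turn about z gives the same grasp; the last joint's range is limited). The gripper opens to 85 mm and grips with 20 to 120 N. Pads are 22 mm wide; open, the fingers measure 114 mm over their backs; the gripper's body (76 mm by 85 mm) begins 54 mm behind the grasp point. The pads swing forward as they close: fully open they stand 13 mm farther back than shut.
Start: joints at [-1.26, 0.521, -0.036, 1.599, 0.021, 1.021, -0.113], TCP at [232.307, 580.213, 192.791] pointing down, gripper open.
Joint ranges: [-2.91, 2.91], [-0.3, 2.13], [-1.5, 1.42], [0.17, 2.43], [-1.26, 4.41], [0.16, 1.93], [-2.52, 2.52]. Speed limits (rad/s): [1.89, 1.89, 2.39, 2.39, 3.01, 3.01, 3.01].

### API

Orientations are given as a 3x3 rotation matrix whose columns are the frame's x, y, z axes.
In Python, from workcell import movep, movel, goto_joints, open_gripper, clamp, wait, inverse_kinematics, read_state, camera, PlanningError, finish_job, grip_point_offset gives the robot as it stands. Calls block until the motion is done:
- movep(position, orientation): joint-space move of the TCP to a pose.
- movel(position, frame=None, max_speed=150, guard=None): straight line of the TCP; frame=None keeps the orientation; max_speed is the mean speed in mm/s. With guard (N) it stops when the force on the tool has changed by that much, and returns True; else False.
- goto_joints(angles): joint-space move.
- open_gripper() and clamp(): open the fingers fully, or close them until they stop; the grip force is fixed at half the most.
- wait(seconds).
- inverse_kinematics(position, orientation): joint angles nearest the present ones, or None.
- read_state(): the state.
- camera(name): name is "scene" or "top" or "wrist"; returns a dict with "image" (400x640x3 uint8, blue, green, red), "range_z" (400x640 float32, mm along the optical axis (not along the pixel's ray), 0 where there is no reading), "fx", "fy", "cx", "cy" (pixels), "cam_to_world" (4x4, takes a point from camera to world coordinates). Camera axes: x right, y up, looking along -z (the intrinsics and any distortion apply to the point x, -y, -z); pixel columns grow to the right and rows downward; lengths in mm; the calibration is good to about 2 mm. The wrist camera is an equidistant fisheye: a pixel r from the principal point sees the ray r / f radians off the axis. A picture is of the moment at which its call begins.
A pose or a line that the arm cannot do raises PlanningError and nothing moves.
- finish_job(): hands the job in, once; it reports no verdict.
The state is a dict: "time": time; "qpos": joint angles; "qvel": joint speeds; "joint_efforts": joint torques, N m; "eef_pos": TCP position; "tool_rot": TCP orientation; "ft_force": force on the tool from outside, world axes, zero at the start; "torque": the same for the moment, N m; "finger_gap": finger opening in mm.
Only numpy, scipy, OpenCV 4.12 (cv2) and the standard library are available. Lean on these libraries where they do the work, as an engineer would, in place of code of your own. Each camera call takes 0.05 s, during which the arm holds its last target.

### The job

The pasta press has its die stuck inside the barrel. Take the pusher from its rest, push its nose down the barrel from above and drive the die out so that it drops into the tray below; feel for the die and stop as soon as it is free, so that the pusher's flange neither jams hard on the barrel nor drives the seat ring down it. Then stand the pusher back in its rest and let go; leave the timer and the mustard jar alone.

Things in the scene. Friction and masses are not known exactly. Their poses are not given: they have to be found in the camera images.
- press: grey pasta press stand, fixed. Origin under the barrel's axis, on the worktop; z up, own x from barrel to column. Base plate 190x140x10 mm, from 70 mm before to 120 mm behind the axis; column 112 mm high, 85 to 111 mm behind the axis; arm from it to the barrel, top 107 mm high
- barrel_mouth (a point): centre of the upper end, 132 mm above the worktop, of the vertical steel barrel: opaque, open at both ends, outer diameter 54 mm (beads 57), bore 42 mm, 86 mm long, so its lower end is 46 mm above the worktop
- seat_ring (a joint): how far (m) the steel seat ring inside the barrel has been driven down: 0 at start, at most 0.004. Bore 36 mm, 10 mm high; three spring catches in it hold the die. Its top is 26 to 72 mm below the mouth, different each time, not measured. Friction fit: slides under about 20 N, does not come back, may not go more than 2 mm
- barrel_bottom (a point): centre of the barrel's lower end. In the barrel above it sits the die, not measured: brass disc 33 mm diameter, 14 mm high, about 90 g; its flat top is 16 to 64 mm below the mouth. Pushed, it resists with 7 to 11 N within the first 3 to 6 mm, then less, stays put if let be, and drops free 15 to 16 mm below its seat; the pusher's flange meets the ring at about 19 mm
- tray: aluminium tray 96x96x18 mm, wall 4 mm, fixed on the press base under the barrel, where the die drops. Origin at the centre of its underside, 10 mm above the worktop
- pusher: pusher, 140 mm long, about 0.18 kg, stands upright in its rest. Origin at the centre of the nose's flat end (lowest point), z up along it. From the bottom: steel nose 24 mm diameter, 8 mm long; white flange 39 mm diameter, 8 to 17 mm, lower edge bevelled from 33 mm; shaft 18 mm diameter to 93 mm; wooden handle 26 mm diameter from 93 to 140 mm
- rest: brown wooden ring lying on the worktop, fixed: outer diameter 64 mm, hole 27 mm, 13 mm high; origin at the centre of its underside. The pusher's nose stands in the hole, the flange on the ring, the pusher's origin then 5 mm above the worktop
- kitchen_timer: red and white kitchen timer, 60 mm diameter, 48 mm high, bystander; origin at its underside
- mustard_jar: mustard jar 59 mm diameter, 103 mm high, bystander; origin at its underside
Not all that is in view belongs to the job. Several things have the shape of the rest; the one meant has the colours described above.

How it is judged (in metres and radians):
On the way, in this order (a step that is already met when the one before it is completed fails the run):
1. the pusher's nose is in the barrel, at least 10 mm below the mouth (z of pusher in the frame of barrel_mouth below -0.01 m and horizontal distance between pusher and barrel_mouth below 0.01 m), for 0.05 s.
2. the die has dropped into the tray (its weight rests there) with the pusher in the barrel (contact force between tray and anything else above 0.25 N and horizontal distance between pusher and barrel_mouth below 0.012 m and contact force between tray and the arm below 0.05 N and contact force between tray and the fingers below 0.05 N), for 0.1 s.
At the end, for the whole second after the job is handed in: The die lies in the tray (its weight, over 0.25 N, rests on it), the pusher stands upright and at rest in its rest (nose within 6 mm of the hole's axis and less than 9 mm above the worktop, tilt under 0.1 rad), released, and the seat ring is within 2 mm of where it sat (contact force between tray and anything else above 0.25 N and contact force between tray and pusher below 0.05 N and horizontal distance between pusher and rest below 0.006 m and z of pusher in the frame of rest below 0.009 m and angle between pusher's own z axis and vertical below 0.1 rad and linear speed of pusher below 0.02 m/s and value of joint seat_ring below 0.002 m); the robot touches nothing.
It fails at once if the seat ring is driven more than 2 mm down the barrel (value of joint seat_ring above 0.002 m).
It fails at once if the pusher is forced against the barrel or stand with more than 30 N (contact force between pusher and press above 30 N).
It fails at once if a bystander is moved more than 20 mm (distance of any of kitchen_timer, mustard_jar from where it was at the start of the episode above 0.02 m).
It also fails if it takes over 54 s, if anything falls off the work surface, if the arm or the gripper's body presses on something with over 40 N, if the wrist force passes 120 N, or if a joint passes its speed limit or range.

## Working session

There is one attempt and no reset: what is moved stays moved. The work goes in short steps, each a Python script; the robot and the scene stay as the last script left them, time stands still between calls to the robot, and variables do not carry over. Pictures are saved under pics/ and viewed, and the job is handed in when it is done.

```bash
ls; mkdir -p pics
python3 - <<'E'
from workcell import *
import cv2, numpy as np
s=read_state(); print(s['time'],s['eef_pos'],s['ft_force'],s['finger_gap'],grip_point_offset)
for n in ["scene","top","wrist"]:
    c=camera(n); cv2.imwrite(f"pics/{n}0.png",c['image']); np.savez(f"pics/{n}0.npz",**c)
    print(n,c['fx'],c['fy'],c['cx'],c['cy'],np.round(c['cam_to_world'],3).tolist(), [k for k in c])
E
```

```text
pics
0.0 [232.17731476 579.83849474 192.21652588] [-0.35766525  0.12253092  0.02576276] 85.85603099092778 -18.700000000000003
scene 511.6735581893737 511.6735581893737 318.39255892703807 196.98130359351836 [[0.618, 0.55, -0.562, -215.835], [-0.786, 0.443, -0.431, -770.726], [0.012, 0.708, 0.706, 1140.267], [0.0, 0.0, 0.0, 1.0]] ['image', 'range_z', 'fx', 'fy', 'cx', 'cy', 'cam_to_world']
top 517.94785156418 517.94785156418 323.874449543693 205.15931923524312 [[0.018, 0.997, -0.076, 520.384], [-1.0, 0.02, 0.015, -133.151], [0.017, 0.076, 0.997, 1425.262], [0.0, 0.0, 0.0, 1.0]] ['image', 'range_z', 'fx', 'fy', 'cx', 'cy', 'cam_to_world']
wrist 309.70691628693146 309.70691628693146 312.2268661183298 203.46289061789142 [[0.371, -0.893, -0.253, 169.163], [0.929, 0.357, 0.101, 605.134], [0.0, -0.272, 0.962, 372.868], [0.0, 0.0, 0.0, 1.0]] ['image', 'range_z', 'fx', 'fy', 'cx', 'cy', 'cam_to_world']
```

View pics/scene0.png

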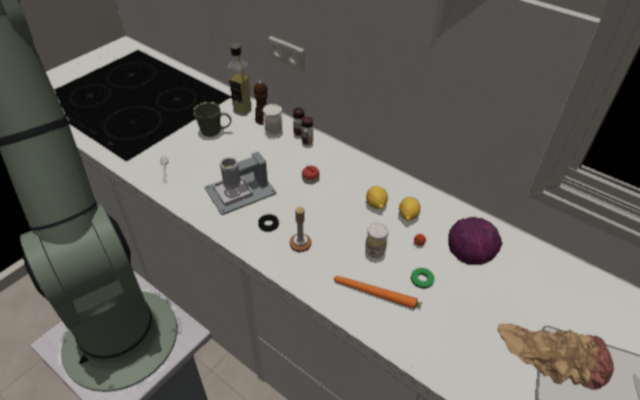

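View pics/top0.png

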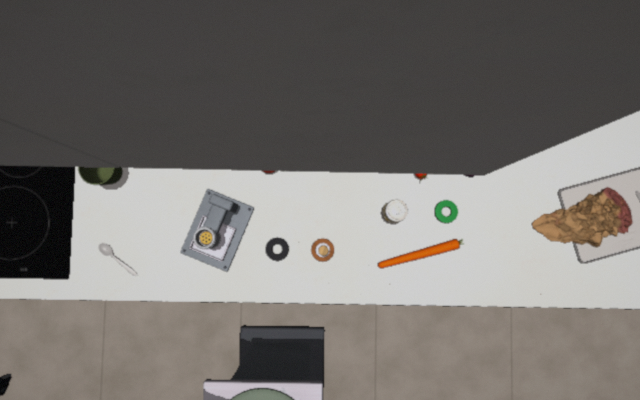

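View pics/wrist0.png

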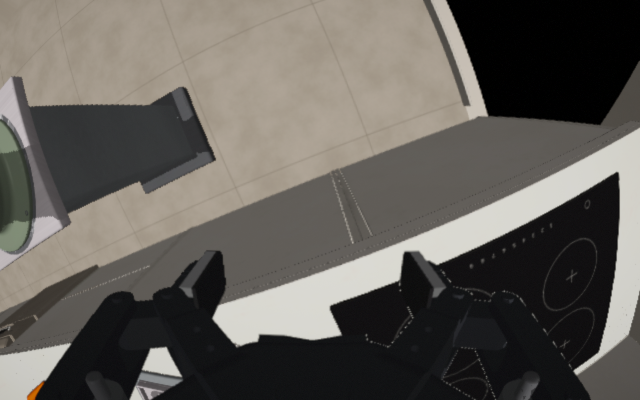

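The scene view shows the press at about (240,180), the brown rest with the pusher at (300,240), and black and green decoy rings at (269,222) and (423,278). The top view shows the barrel mouth at (205,238) with the brass die visible inside, and the pusher at (322,250). A wall cabinet hangs over the far side. Next I'll measure positions.

```bash
cat > h.py <<'E'
import numpy as np, cv2
def load(n): 
    d=np.load(f"pics/{n}.npz"); return {k:d[k] for k in d.files}
def rays(c,uv,fish=False):
    uv=np.atleast_2d(np.asarray(uv,float)); M=c['cam_to_world']
    x=(uv[:,0]-c['cx'])/c['fx']; y=(uv[:,1]-c['cy'])/c['fy']
    if fish:
        r=np.hypot(x,y)+1e-12; d=np.c_[np.sin(r)*x/r,-np.sin(r)*y/r,-np.cos(r)]
    else: d=np.c_[x,-y,-np.ones_like(x)]
    return M[:3,3], d@M[:3,:3].T
def onz(c,uv,z,fish=False):
    o,d=rays(c,uv,fish); return o+d*((z-o[2])/d[:,2])[:,None]
def cloud(c):
    h,w=c['range_z'].shape; v,u=np.mgrid[:h,:w]
    o,d=rays(c,np.c_[u.ravel(),v.ravel()]); return (o+d*c['range_z'].reshape(-1,1)).reshape(h,w,3)
E
python3 - <<'E'
from h import *
for n,box in (("top0",(165,180,345,280)),("scene0",(195,140,325,260))):
    c=load(n);P=cloud(c);x0,y0,x1,y1=box
    cv2.imwrite(f"pics/{n}_z.png",cv2.resize(c['image'][y0:y1,x0:x1],None,fx=4.4,fy=4.4,interpolation=cv2.INTER_CUBIC))
c=load("top0");P=cloud(c)
for uv in [(205,238),(205,228),(205,248),(197,238),(322,250),(322,240),(310,250),(250,260),(300,220),(300,100),(396,211),(269,169),(300,165)]:
    print(uv,c['range_z'][uv[1],uv[0]].round(1),P[uv[1],uv[0]].round(1))
E
```

```text
(205, 238) 1314.6 [531.7 146.9 103.3]
(205, 228) 1287.9 [556.3 141.7 132. ]
(205, 248) 1282.0 [506.8 139.5 134.2]
(197, 238) 1311.9 [531.4 166.6 105.7]
(322, 250) 1277.8 [ 507.2 -150.   142.8]
(322, 240) 1410.4 [ 533.  -151.3   11.9]
(310, 250) 1424.0 [ 505.1 -119.    -4.4]
(250, 260) 1410.7 [475.1  43.7   4.2]
(300, 220) 1424.2 [586.8 -89.9   1.1]
(300, 100) 396.3 [ 630.4 -119.3 1035.9]
(396, 211) 1325.5 [ 609.7 -338.   105.7]
(269, 169) 762.8 [630.  -62.9 667.5]
(300, 165) 718.6 [ 630.  -109.8  712.5]
```

Run:
```python
from h import *
for n in ("top0","scene0"):
    c=load(n);P=cloud(c)
    print(n)
    Z=P[...,2]
    def sel(m,name):
        q=P[m]; 
        if len(q): print(name,len(q),np.median(q,0).round(1),q.min(0).round(1),q.max(0).round(1))
    near=(P[...,0]>350)&(P[...,0]<800)
    for lo,hi in((120,145),):
        m=(near&(Z>lo)&(Z<hi)).astype(np.uint8)
        k,l,s,ce=cv2.connectedComponentsWithStats(m)
        for i in range(1,k):
            if s[i,4]>15: sel(l==i,(lo,hi,ce[i].round(1).tolist(),s[i].tolist()))
    q=near&(abs(Z)<15); sel(q,'table')
```

```text
top0
(120, 145, [204.1, 237.8], [193, 227, 23, 23, 202]) 202 [531.8 142.1 131.4] [504.1 116.8 120. ] [559.1 171.6 140.3]
(120, 145, [322.2, 250.3], [318, 246, 10, 10, 43]) 43 [ 507.  -150.1  143.2] [ 494.9 -162.5  136.4] [ 517.2 -140.1  144.9]
table 79926 [ 537.  -147.2    1.5] [  358.8 -1039.    -12.1] [799.9 736.6  15. ]
scene0
(120, 145, [59.1, 31.2], [33, 17, 54, 28, 351]) 351 [ 677.  1261.9  132.2] [ 560.4 1244.1  120. ] [ 799.9 1283.3  144.8]
(120, 145, [228.8, 163.8], [220, 156, 19, 16, 174]) 174 [533.4 140.9 129.7] [504.2 115.1 120. ] [561.3 172.8 139.1]
(120, 145, [299.6, 214.7], [295, 210, 10, 10, 67]) 67 [ 499.2 -159.7  134.1] [ 493.4 -166.8  120.3] [ 515.6 -141.3  144.7]
(120, 145, [476.7, 226.2], [468, 220, 18, 14, 122]) 122 [ 772.5 -547.9  122. ] [ 749.7 -571.7  120. ] [ 799.4 -520.8  130.2]
table 63796 [ 557.  -252.3    2.9] [  357.2 -1043.1   -15. ] [ 800.  1274.6   15. ]
```

View pics/top0_z.png

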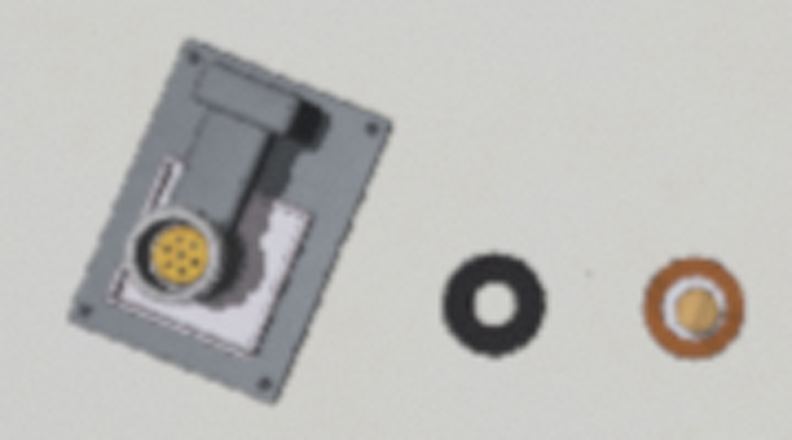

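View pics/scene0_z.png

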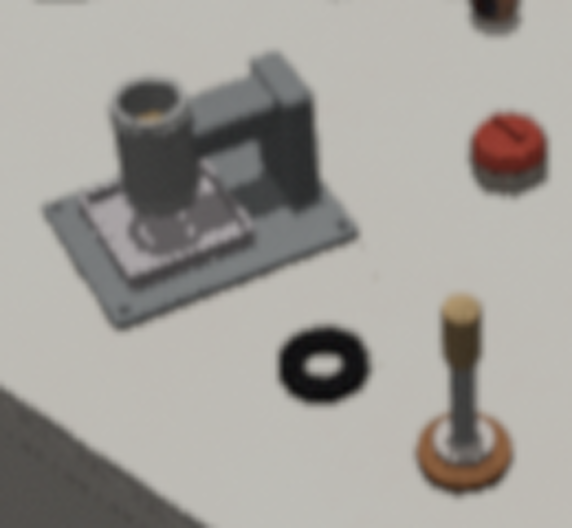

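Run:
```python
from h import *
for n in ("top0","scene0"):
    c=load(n); im=c['image']; P=cloud(c); hsv=cv2.cvtColor(im,cv2.COLOR_BGR2HSV)
    # brown rest ring: 
    m=((hsv[...,0]<16)&(hsv[...,1]>90)&(P[...,2]<40)&(abs(P[...,0]-505)<60)&(abs(P[...,1]+150)<60)).astype(np.uint8)
    cs,_=cv2.findContours(m,cv2.RETR_EXTERNAL,cv2.CHAIN_APPROX_NONE)
    k=max(cs,key=cv2.contourArea)[:,0,:]
    e=cv2.fitEllipse(k); w=onz(c,k,13)
    hull=w[:,:2].astype(np.float32); cc,r=cv2.minEnclosingCircle(hull)
    print(n,'rest ell',np.round(e[0],2),onz(c,e[0],13).round(1),np.round(cc,1),r)
    # handle top
    m=((P[...,2]>125)&(abs(P[...,0]-505)<40)&(abs(P[...,1]+150)<40)&(hsv[...,1]>50)).astype(np.uint8)
    cs,_=cv2.findContours(m,cv2.RETR_EXTERNAL,cv2.CHAIN_APPROX_NONE); k=max(cs,key=cv2.contourArea)[:,0,:]
    print(' handle top',onz(c,cv2.fitEllipse(k)[0],145).round(1), onz(c,k,145).min(0).round(1),onz(c,k,145).max(0).round(1))
    m=((P[...,2]>115)&(abs(P[...,0]-532)<45)&(abs(P[...,1]-142)<45)).astype(np.uint8)
    cs,_=cv2.findContours(m,cv2.RETR_EXTERNAL,cv2.CHAIN_APPROX_NONE); k=max(cs,key=cv2.contourArea)[:,0,:]
    cc,r=cv2.minEnclosingCircle(onz(c,k,132)[:,:2].astype(np.float32))
    print(' mouth',onz(c,cv2.fitEllipse(k)[0],132).round(1),np.round(cc,1),r)
    # die
    m=((hsv[...,0]>12)&(hsv[...,0]<35)&(hsv[...,1]>110)&(abs(P[...,0]-532)<35)&(abs(P[...,1]-145)<35)).astype(np.uint8)
    cs,_=cv2.findContours(m,cv2.RETR_EXTERNAL,cv2.CHAIN_APPROX_NONE); k=max(cs,key=cv2.contourArea)[:,0,:]
    for z in (70,80,90,100,110): 
        e=cv2.fitEllipse(k); print(' die',z,onz(c,e[0],z).round(1),np.round(e[1],1))
    q=P[m>0]; print(len(q),np.median(q,0).round(1), np.percentile(q[:,2],[10,50,90]).round(1))
    # press edges for yaw
```

```text
top0 rest ell [322.42 249.51] [[ 507.2 -152.9   13. ]] [ 507.3 -153. ] 29.999189376831055
 handle top [[ 506.5 -152.8  145. ]] [ 495.  -162.5  145. ] [ 517.2 -142.5  145. ]
 mouth [[531.9 143.6 132. ]] [531.8 143.5] 28.144886016845703
 die 70 [[533.2 152.1  70. ]] [10.7 11.6]
 die 80 [[533.2 150.   80. ]] [10.7 11.6]
 die 90 [[533.1 147.9  90. ]] [10.7 11.6]
 die 100 [[533.  145.8 100. ]] [10.7 11.6]
 die 110 [[532.9 143.7 110. ]] [10.7 11.6]
112 [533.  144.2 105.9] [102.4 105.9 109. ]
scene0 rest ell [300.03 241.69] [[ 506.  -153.7   13. ]] [ 504.2 -154.8] 30.47238540649414
 handle top [[ 500.1 -158.7  145. ]] [ 483.7 -177.9  145. ] [ 517.  -141.7  145. ]
 mouth [[528.5 137.7 132. ]] [528.1 140. ] 36.27147674560547Traceback (most recent call last):
  File "<stdin>", line 21, in <module>
ValueError: max() iterable argument is empty
```

Run:
```python
from workcell import *
import numpy as np
s=read_state(); print(s['tool_rot'].round(3))
def R(a): 
    x=np.array([np.cos(a),np.sin(a),0]); z=np.array([0,0,-1.]); return np.c_[x,np.cross(z,x),z]
for d in range(-180,180,30):
    o=[]
    for p in ((507,-153,230),(507,-153,106),(507,-153,260),(532,143.5,270),(532,143.5,170)):
        q=inverse_kinematics(p,R(np.radians(d))); o.append(None if q is None else np.round(q,2).tolist())
    print(d,o[1],o[3])
```

```text
[[ 0.372  0.928 -0.   ]
 [ 0.928 -0.372 -0.001]
 [-0.001  0.    -1.   ]]
-180 [-0.56, 0.9, 1.22, 1.97, -1.0, 1.06, -2.01] [0.47, 0.6, -1.27, 1.66, 0.59, 1.33, 2.24]
-150 [-0.56, 0.9, 1.22, 1.97, -1.0, 1.06, -1.48] [-1.15, 0.62, 1.23, 1.74, -0.62, 1.24, -2.37]
-120 [-0.48, 0.75, 1.01, 1.96, -0.82, 0.91, -1.13] [-1.15, 0.62, 1.23, 1.74, -0.62, 1.24, -1.85]
-90 [-0.34, 0.62, 0.74, 1.96, -0.58, 0.79, -0.83] [-0.9, 0.4, 0.73, 1.73, -0.29, 1.13, -1.65]
-60 [-0.31, 0.6, 0.7, 1.96, -0.54, 0.78, -0.35] [-0.81, 0.38, 0.6, 1.72, -0.23, 1.12, -1.19]
-30 [-0.27, 0.58, 0.63, 1.95, -0.48, 0.76, 0.12] [-0.78, 0.37, 0.55, 1.72, -0.21, 1.11, -0.69]
0 [-0.22, 0.56, 0.55, 1.95, -0.42, 0.75, 0.58] [-0.71, 0.35, 0.45, 1.72, -0.17, 1.11, -0.21]
30 [-0.18, 0.54, 0.49, 1.95, -0.37, 0.74, 1.06] [-0.62, 0.34, 0.34, 1.71, -0.12, 1.11, 0.27]
60 [-0.12, 0.53, 0.42, 1.95, -0.31, 0.73, 1.52] [-0.54, 0.33, 0.22, 1.71, -0.08, 1.11, 0.75]
90 [-0.01, 0.5, 0.25, 1.94, -0.18, 0.72, 1.93] [-0.46, 0.33, 0.12, 1.7, -0.04, 1.11, 1.24]
120 [0.08, 0.49, 0.13, 1.94, -0.09, 0.72, 2.36] [-0.36, 0.33, -0.02, 1.7, 0.01, 1.11, 1.72]
150 [0.92, 0.71, -1.07, 1.9, 0.75, 1.0, 2.13] [-0.28, 0.33, -0.12, 1.7, 0.04, 1.12, 2.21]
```

```bash
cat >> h.py <<'E'
def R(deg):
    a=np.radians(deg); x=np.array([np.cos(a),np.sin(a),0]); z=np.array([0,0,-1.]); return np.c_[x,np.cross(z,x),z]
def snap(n,name):
    from workcell import camera
    c=camera(n); cv2.imwrite(f"pics/{name}.png",c['image']); np.savez(f"pics/{name}.npz",**c); return c
E
python3 - <<'E'
from workcell import *
from h import *
movep((507,-153,240),R(60))
s=read_state(); print(s['time'],s['eef_pos'].round(2),s['qpos'].round(2),s['ft_force'].round(2))
snap('wrist','w1')
E
```

```text
2.9167 [ 507.25 -152.31  239.89] [-0.33  0.38  0.68  1.82 -0.28  1.04  1.51] [-0.26  0.56 -0.29]
```

View pics/w1.png

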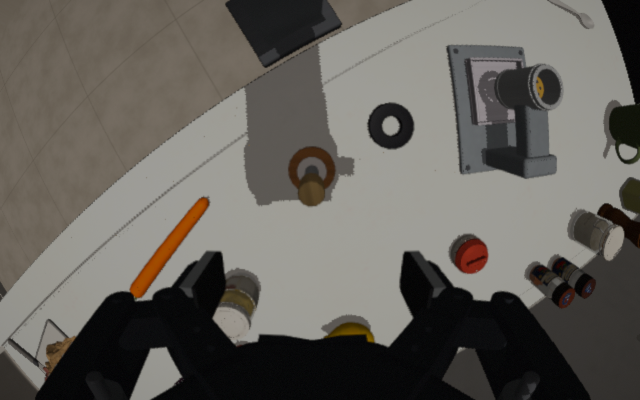

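The wrist view shows the brown rest at (312,168), the handle's top at (312,192) and the barrel mouth at (545,88). The timer is at (471,256) and the jar at (236,310), both clear of the grasp.

Run:
```python
from h import *
c=load('w1'); im=c['image']; hsv=cv2.cvtColor(im,cv2.COLOR_BGR2HSV)
def pts(m,x0,y0,x1,y1):
    k=np.zeros(m.shape,np.uint8); k[y0:y1,x0:x1]=m[y0:y1,x0:x1]
    cs,_=cv2.findContours(k,cv2.RETR_EXTERNAL,cv2.CHAIN_APPROX_NONE); return max(cs,key=cv2.contourArea)[:,0,:]
sat=(hsv[...,1]>70)&((hsv[...,0]<25))
k=pts(sat,280,140,345,215)
w=onz(c,k,13,True)
# rest outer: use points of contour whose row <175
kk=k[k[:,1]<176]; w=onz(c,kk,13,True)[:,:2]
A=np.c_[2*w,np.ones(len(w))]; s=np.linalg.lstsq(A,(w**2).sum(1),rcond=None)[0]
print('rest',s[:2],np.sqrt(s[2]+s[0]**2+s[1]**2))
kk=k[k[:,1]>190]; w=onz(c,kk,145,True)[:,:2]
s=np.linalg.lstsq(np.c_[2*w,np.ones(len(w))],(w**2).sum(1),rcond=None)[0]
print('handle top',s[:2],np.sqrt(s[2]+s[0]**2+s[1]**2))
cv2.imwrite('pics/w1z.png',cv2.resize(im[50:220,270:580],None,fx=2.5,fy=2.5,interpolation=cv2.INTER_CUBIC))
die=(hsv[...,1]>120)&(hsv[...,0]>15)&(hsv[...,0]<32)
k=pts(die,525,60,570,115); print('die px',k.min(0),k.max(0))
for z in(95,100,106,112): print(z,onz(c,cv2.fitEllipse(k)[0],z,True).round(1))
```

```text
rest [ 507.25226616 -153.27186566] 30.59891413844814
handle top [ 506.60570022 -152.89838817] 11.980679316761286
die px [536  77] [543  97]
95 [[539.3 160.1  95. ]]
100 [[537.9 155.9 100. ]]
106 [[536.2 150.7 106. ]]
112 [[534.5 145.6 112. ]]
```

View pics/w1z.png

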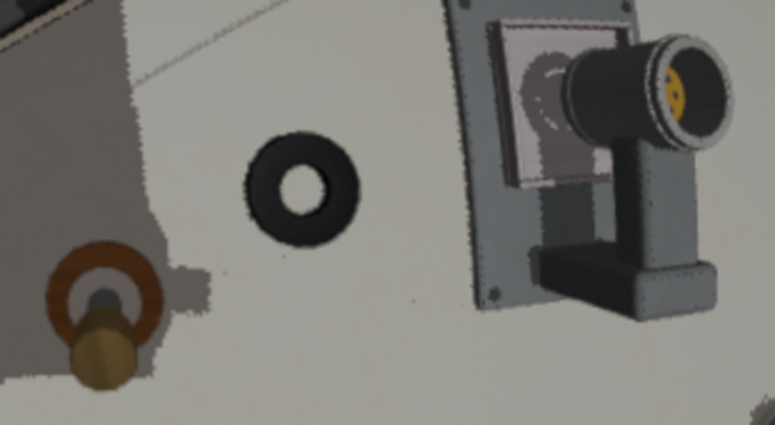

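Run:
```python
from workcell import *
from h import *
print(movel((507,-153,170)),movel((507,-153,107),max_speed=80,guard=8))
s=read_state(); print(s['time'],s['eef_pos'].round(2),s['ft_force'].round(2))
clamp(); s=read_state(); print(s['time'],s['eef_pos'].round(2),s['ft_force'].round(2),s['torque'].round(2),s['finger_gap'])
movel((507,-153,160),max_speed=80); wait(.3)
s=read_state(); print(s['time'],s['eef_pos'].round(2),s['ft_force'].round(2),s['torque'].round(2),s['finger_gap'])
snap('wrist','w2'); snap('scene','s2')
```

```text
False False
4.525 [ 507.22 -153.14  107.36] [ 0.32 -0.96  0.21]
5.2917 [ 507.   -153.01  107.  ] [-0.33  0.59 -0.2 ] [-0.    0.08  0.02] 0.19091601729210872
6.4083 [ 506.85 -153.05  159.74] [-0.84 -0.14  0.26] [0.01 0.   0.03] -0.24858271140372196
```

View pics/w2.png

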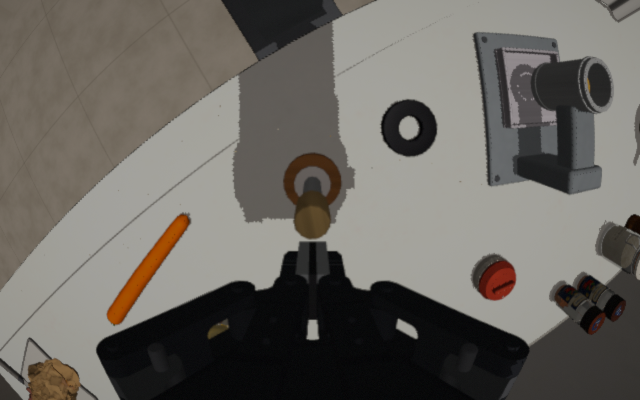

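View pics/s2.png

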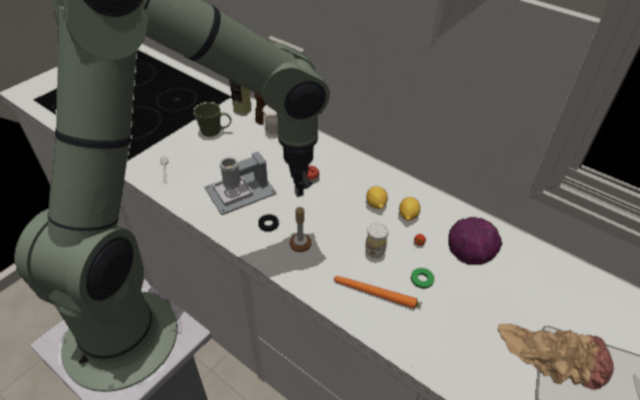

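Run:
```python
from h import *
c=load('s2'); M=np.linalg.inv(c['cam_to_world'])
for p in ((507,-153,160),(507,-153,145),(507,-153,260)):
    q=M@np.r_[p,1]; print(p,c['cx']+c['fx']*q[0]/-q[2],c['cy']-c['fy']*q[1]/-q[2])
cv2.imwrite('pics/s2z.png',cv2.resize(c['image'][90:270,240:380],None,fx=4,fy=4,interpolation=cv2.INTER_CUBIC))
P=cloud(c)
for v in range(170,216,4): print(v,[P[v,u].round(0).tolist() for u in (300,)])
c=load('w2'); M=np.linalg.inv(c['cam_to_world']); print(c['cam_to_world'].round(2).tolist())
for p in ((507,-153,160),(507,-153,145)):
    q=(M@np.r_[p,1])[:3]; th=np.arctan2(np.hypot(q[0],q[1]),-q[2]); ph=np.arctan2(-q[1],q[0]); print(c['cx']+c['fx']*th*np.cos(ph),c['cy']+c['fx']*th*np.sin(ph))
```

```text
(507, -153, 160) 299.3649691183152 205.69059315287097
(507, -153, 145) 299.4428673688665 209.5764234891944
(507, -153, 260) 298.81306645655064 178.15980663835325
170 [[483.0, -177.0, 318.0]]
174 [[481.0, -179.0, 308.0]]
178 [[490.0, -171.0, 283.0]]
182 [[475.0, -184.0, 288.0]]
186 [[479.0, -180.0, 270.0]]
190 [[498.0, -163.0, 231.0]]
194 [[503.0, -159.0, 210.0]]
198 [[651.0, -33.0, 2.0]]
202 [[639.0, -43.0, -1.0]]
206 [[522.0, -143.0, 141.0]]
210 [[505.0, -157.0, 148.0]]
214 [[498.0, -163.0, 142.0]]
[[0.5, -0.83, -0.24, 448.15], [0.87, 0.48, 0.14, -119.12], [0.0, -0.27, 0.96, 340.35], [0.0, 0.0, 0.0, 1.0]]
312.0832240674983 229.70364312885206
312.0744334755635 221.78783968690274
```

View pics/s2z.png

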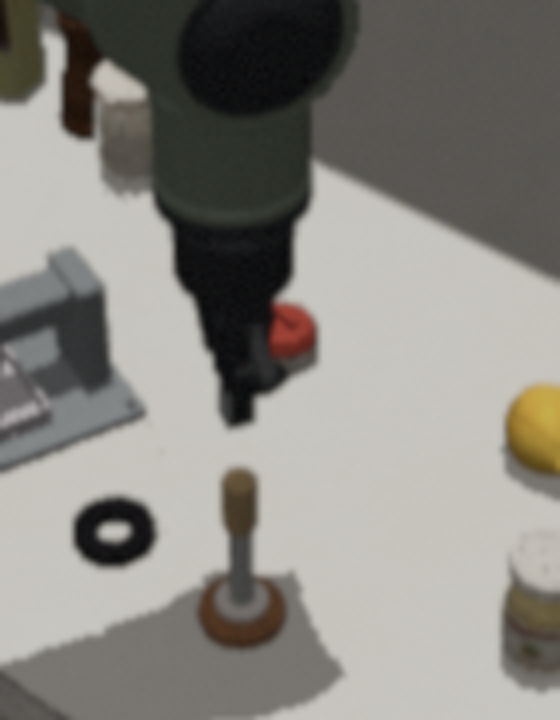

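The view shows closed fingers at (300,195) with the pusher standing untouched below at (300,210), so the grasp missed: the real fingertips look about 40 mm higher than the reported TCP. I'll quantify that before going on.

Run:
```python
from h import *
c=load('w2')
v,u=np.mgrid[:400,:640]; o,d=rays(c,np.c_[u.ravel(),v.ravel()],True)
cz=np.cos(np.hypot((u-c['cx'])/c['fx'],(v-c['cy'])/c['fy'])).ravel()
P=(o+d/cz[:,None]*c['range_z'].reshape(-1,1)).reshape(400,640,3)
for uv in [(380,170),(440,200),(160,180),(312,215),(298,170),(590,85),(312,245),(303,250),(322,250),(312,243)]: print(uv,c['range_z'][uv[1],uv[0]],P[uv[1],uv[0]].round(1))
c=load('s2'); P=cloud(c); 
m=(P[...,2]>165)&(P[...,2]<260)&(np.hypot(P[...,0]-507,P[...,1]+153)<60); vv,uu=np.nonzero(m)
for v in sorted(set(vv))[-8:]: print(v,uu[vv==v],P[v][uu[vv==v]].round(0).tolist()[:4])
```

```text
(380, 170) 341.88007 [535.5 -81.1   1.2]
(440, 200) 354.615 [605.9 -30.6  -1.9]
(160, 180) 346.355 [ 413.1 -313.1   -0.9]
(312, 215) 205.96802 [ 503.1 -150.8  144.2]
(298, 170) 331.53265 [ 488.7 -159.9   11.5]
(590, 85) 214.06503 [540.6 163.1 100.9]
(312, 245) 144.3986 [ 498.4 -148.1  206.7]
(303, 250) 139.0436 [ 496.4 -151.7  212.3]
(322, 250) 139.19229 [ 500.8 -144.2  212.1]
(312, 243) 147.16476 [ 498.6 -148.2  203.9]
189 [295 296 297 298 299 301 302 303] [[499.0, -146.0, 223.0], [496.0, -152.0, 229.0], [497.0, -155.0, 230.0], [485.0, -168.0, 248.0]]
190 [295 296 297 298 299 300 301 302 303] [[498.0, -147.0, 222.0], [497.0, -151.0, 225.0], [501.0, -151.0, 221.0], [486.0, -168.0, 244.0]]
191 [295 296 297 298 299 300 301 302 303] [[500.0, -145.0, 215.0], [495.0, -153.0, 223.0], [500.0, -152.0, 220.0], [495.0, -160.0, 228.0]]
192 [295 296 297 298 299 300 301 302 303] [[501.0, -144.0, 210.0], [497.0, -151.0, 217.0], [500.0, -152.0, 215.0], [497.0, -158.0, 222.0]]
193 [295 296 297 298 299 300 301 302 303] [[498.0, -146.0, 210.0], [498.0, -150.0, 213.0], [499.0, -152.0, 213.0], [495.0, -160.0, 221.0]]
194 [295 296 297 298 299 300 301 302 303] [[498.0, -147.0, 207.0], [497.0, -151.0, 210.0], [500.0, -152.0, 208.0], [495.0, -160.0, 217.0]]
195 [296 297 298 299 300 301 302] [[496.0, -152.0, 208.0], [500.0, -152.0, 205.0], [494.0, -161.0, 215.0], [498.0, -161.0, 212.0]]
196 [296 297 298 299 300] [[494.0, -153.0, 206.0], [498.0, -153.0, 203.0], [495.0, -159.0, 209.0], [503.0, -156.0, 202.0]]
```

Both cameras put the closed fingertips at z≈203 while the reported TCP is 160, and the lateral position agrees. The controller's tool length is therefore about 43 mm too long. I'll allow for that and regrasp.

Run:
```python
from workcell import *
from h import *
open_gripper()
print(movel((507,-153,63),max_speed=100,guard=8))
s=read_state(); print(s['time'],s['eef_pos'].round(2),s['ft_force'].round(2))
clamp(); s=read_state(); print(s['time'],s['eef_pos'].round(2),s['ft_force'].round(2),s['torque'].round(2),s['finger_gap'])
```

```text
False
8.4083 [ 507.31 -153.13   63.48] [-0.31  0.62 -0.08]
8.9917 [ 507.14 -153.12   63.23] [-1.58 -0.38  5.15] [ 0.    0.26 -0.01] 24.531224763320004
```

Run:
```python
from workcell import *
from h import *
movel((507,-153,225),max_speed=150)
s=read_state(); print(s['time'],s['eef_pos'].round(2),s['ft_force'].round(2),s['torque'].round(2),s['finger_gap'])
movep((531.8,143.5,225),R(60))
wait(.2)
s=read_state(); print(s['time'],s['eef_pos'].round(2),s['ft_force'].round(2),s['torque'].round(2),s['finger_gap'])
snap('wrist','w3'); snap('scene','s3'); c=snap('top','t3')
im=np.hstack([cv2.resize(load('s3')['image'][80:220,170:310],(400,400)),cv2.resize(load('t3')['image'][190:290,155:255],(400,400))]); cv2.imwrite('pics/st3.png',im)
```

```text
10.225 [ 506.6  -152.87  224.3 ] [ 1.59 -0.31 -1.82] [-0.03 -0.04  0.01] 24.814165198341836
11.5667 [532.07 142.22 225.11] [ 0.27  0.05 -1.94] [ 0.01  0.02 -0.02] 24.66004527402334
```

View pics/w3.png

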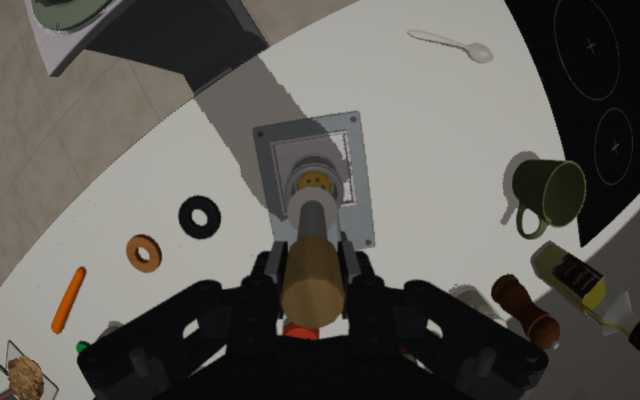

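View pics/st3.png

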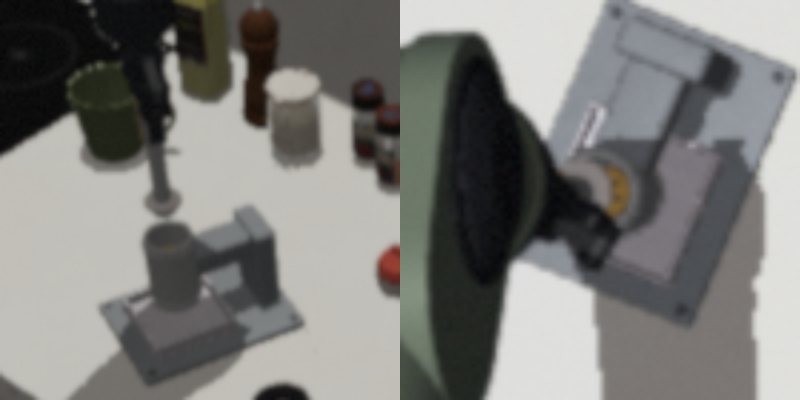

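Pusher held at gap 24.7 mm with its weight (1.9 N) on the sensor. The wrist view shows the flange at (315,210) just above the barrel mouth at about (315,185). I'll measure the two against each other.

Run:
```python
from h import *
c=load('w3'); cv2.imwrite('pics/w3z.png',cv2.resize(c['image'][140:250,250:380],None,fx=5,fy=5,interpolation=cv2.INTER_CUBIC))
```

```text
(no output)
```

View pics/w3z.png

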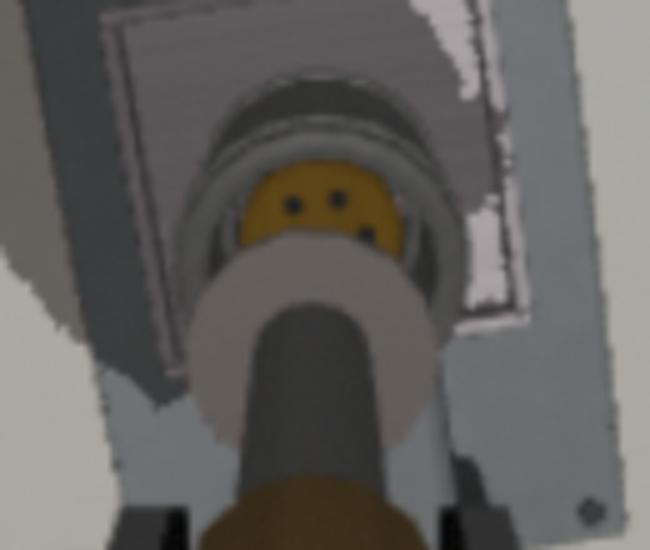

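```bash
cat >> h.py <<'E'
def proj(c,P,fish=False):
    P=np.atleast_2d(P); M=np.linalg.inv(c['cam_to_world']); q=P@M[:3,:3].T+M[:3,3]
    if not fish: return np.c_[c['cx']-c['fx']*q[:,0]/q[:,2], c['cy']+c['fy']*q[:,1]/q[:,2]]
    th=np.arctan2(np.hypot(q[:,0],q[:,1]),-q[:,2]); ph=np.arctan2(-q[:,1],q[:,0])
    return np.c_[c['cx']+c['fx']*th*np.cos(ph),c['cy']+c['fx']*th*np.sin(ph)]
def rect(c,x0,y0,z,half=50,n=600,fish=False):
    g=np.linspace(half,-half,n); X,Y=np.meshgrid(g,g,indexing='ij') # rows: +x up ; cols: +y left
    uv=proj(c,np.c_[(x0+X).ravel(),(y0+Y).ravel(),np.full(n*n,z)],fish).astype(np.float32)
    im=cv2.remap(c['image'],uv[:,0].reshape(n,n),uv[:,1].reshape(n,n),cv2.INTER_CUBIC)
    return im
E
python3 - <<'E'
from h import *
c=load('w3')
a=rect(c,531.8,143.5,132,40,400,True); b=rect(c,532,142.3,184,40,400,True)
for i in (a,b):
    cv2.line(i,(200,0),(200,400),(0,255,0),1); cv2.line(i,(0,200),(400,200),(0,255,0),1)
cv2.circle(a,(200,200),int(27*5),(0,0,255),1);cv2.circle(a,(200,200),int(21*5),(255,0,255),1);cv2.circle(b,(200,200),int(19.5*5),(0,0,255),1)
cv2.imwrite('pics/w3r.png',np.hstack([a,b]))
E
```

```text
(no output)
```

View pics/w3r.png

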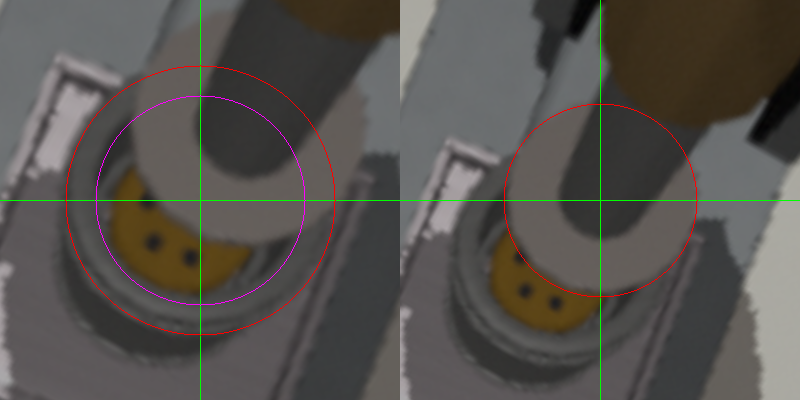

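The rectified views show the flange centred on the reported TCP, (532,142.3), and the mouth's circle on (531.8,143.5), both within about 0.5 mm. Next I correct the arm's small steady-state offset and descend slowly with a guard.

```bash
cat >> h.py <<'E'
T=np.array([531.8,143.5])
def st(tag=''):
    from workcell import read_state
    s=read_state(); print(tag,round(s['time'],2),s['eef_pos'].round(2),'nose',round(s['eef_pos'][2]-58.2,2),'F',s['ft_force'].round(2),'M',s['torque'].round(2)); return s
E
python3 - <<'E'
from workcell import *
from h import *
p=np.array([*T,200.]); movel(p,max_speed=60)
wait(.2); s=st()
off=p-s['eef_pos']; off[2]=0
movel(p+off,max_speed=40); wait(.2); s=st('corr')
q=p+off; q[2]=182; print(movel(q,max_speed=20,guard=6)); s=st('nose in')
np.save('pics/off.npy',off)
snap('wrist','w4')
c=load('w4'); x,y,z=s['eef_pos']
a=rect(c,*T,132,40,400,True); b=rect(c,x,y,z-58.2+17,40,400,True)
cv2.circle(a,(200,200),int(27*5),(0,0,255),1);cv2.circle(a,(200,200),int(21*5),(255,0,255),1);cv2.circle(b,(200,200),int(19.5*5),(0,0,255),1)
cv2.imwrite('pics/w4r.png',np.hstack([a,b]))
E
```

```text
12.48 [531.94 143.53 200.27] nose 142.07 F [-0.36  0.25 -1.68] M [ 0.01  0.06 -0.01]
corr 12.93 [531.66 143.46 200.03] nose 141.83 F [-0.57 -0.3  -1.06] M [0.02 0.03 0.04]
False
nose in 13.98 [531.74 143.49 182.1 ] nose 123.9 F [ 0.12  0.56 -1.89] M [-0.03  0.04  0.07]
```

View pics/w4r.png

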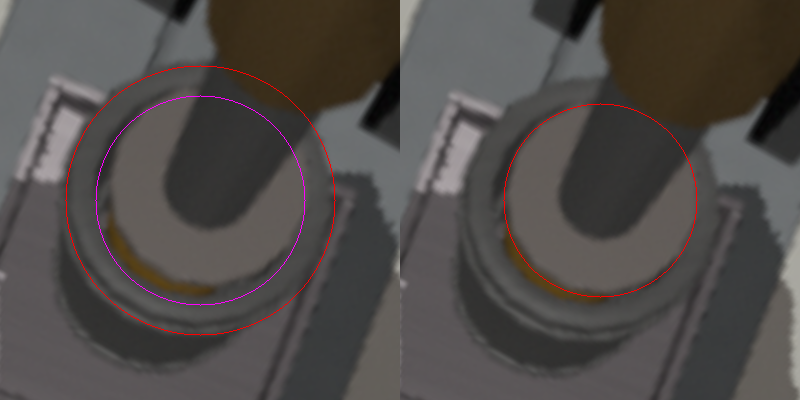

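The flange sits concentric in the mouth and the nose is already 8 mm down. Descending to feel for the die.

Run:
```python
from workcell import *
from h import *
off=np.load('pics/off.npy'); p=np.array([*T,0])+off
st()
p[2]=176; print(movel(p,max_speed=15,guard=4)); st()
for i in range(5):
    s=read_state(); p[2]=s['eef_pos'][2]-6 if i else 170
    g=movel(p,max_speed=12,guard=4); s=st(str(g))
    if g: break
snap('wrist','w5')
```

```text
14.03 [531.72 143.49 182.12] nose 123.92 F [-0.38 -0.38 -1.67] M [ 0.    0.01 -0.04]
False
 14.58 [531.66 143.44 175.95] nose 117.75 F [-0.91  0.63 -1.56] M [-0.02  0.01 -0.01]
False 15.23 [531.69 143.45 170.01] nose 111.81 F [ 0.71 -0.23 -0.4 ] M [-0.06  0.04  0.02]
False 15.88 [531.67 143.47 164.01] nose 105.81 F [ 0.01 -0.39 -2.76] M [-0.08  0.02 -0.02]
True 16.23 [531.44 143.42 160.88] nose 102.68 F [ 0.38  0.41 -1.68] M [ 0.01 -0.08  0.05]
```

```bash
cat >> h.py <<'E'
def favg(n=6):
    from workcell import read_state, wait
    F=[];Z=[]
    for _ in range(n):
        wait(.02); s=read_state(); F.append(s['ft_force']); Z.append(s['eef_pos'])
    return np.mean(F,0),np.mean(Z,0),s['time']
E
python3 - <<'E'
from workcell import *
from h import *
off=np.load('pics/off.npy'); p=np.array([*T,0])+off
p[2]=161
for i in range(8):
    g=movel(p,max_speed=12,guard=9); F,Z,t=favg(4); print(g,round(t,2),'cmd',p[2],'z',Z.round(2),'F',F.round(2))
    if F[2]>2: break
    p[2]-=0.5
E
```

```text
False 16.59 cmd 161.0 z [531.6  143.45 160.96] F [-0.32 -0.07 -1.8 ]
False 16.91 cmd 160.5 z [531.69 143.53 160.53] F [-0.08 -0.07 -0.55]
False 17.23 cmd 160.0 z [531.73 143.48 160.06] F [-0.52 -0.32  1.98]
False 17.54 cmd 159.5 z [531.78 143.5  159.61] F [-0.6   0.15  4.77]
```

Run:
```python
from workcell import *
from h import *
off=np.load('pics/off.npy'); p=np.array([*T,0])+off
z=159.5
while z>142.6:
    z-=1 if z>147 else 0.5
    p[2]=z
    g=movel(p,max_speed=12,guard=9); F,Z,t=favg(4); print(g,round(t,2),'cmd',z,'z',Z.round(2),'F',F.round(2))
    if g or F[2]>13 or (z<149 and F[2]<-1.2): break
```

```text
False 17.86 cmd 158.5 z [531.45 143.42 158.26] F [ 0.13  0.24 -1.77]
False 18.18 cmd 157.5 z [531.54 143.45 157.39] F [-0.72 -0.33 -0.69]
False 18.49 cmd 156.5 z [531.6  143.47 156.39] F [-0.15  0.49 -1.18]
False 18.81 cmd 155.5 z [531.62 143.47 155.43] F [-0.34 -0.09 -1.37]
False 19.12 cmd 154.5 z [531.63 143.47 154.44] F [ 0.03  0.06 -1.52]
False 19.44 cmd 153.5 z [531.62 143.48 153.44] F [-0.33  0.21 -1.68]
False 19.76 cmd 152.5 z [531.61 143.47 152.43] F [ 0.03 -0.44 -1.36]
False 20.07 cmd 151.5 z [531.63 143.47 151.45] F [-0.11  0.19 -1.14]
False 20.39 cmd 150.5 z [531.62 143.46 150.44] F [ 0.03 -0.28 -1.58]
False 20.71 cmd 149.5 z [531.63 143.47 149.44] F [ 0.05 -0.34 -1.7 ]
False 21.02 cmd 148.5 z [531.64 143.47 148.46] F [ 0.14  0.19 -1.63]
```

Resistance built to about 6.5 N above the no-load reading near reported z 159.5, then released. Since then the force is only the pusher's weight. I'll check with the cameras whether the die is out.

Run:
```python
from workcell import *
from h import *
snap('wrist','w6'); snap('scene','s6')
a=cv2.resize(load('s6')['image'][130:220,190:290],(440,400),interpolation=cv2.INTER_CUBIC)
b=cv2.resize(load('w6')['image'][130:270,250:390],(400,400),interpolation=cv2.INTER_CUBIC); cv2.imwrite('pics/sw6.png',np.hstack([a,b]))
```

```text
(no output)
```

View pics/sw6.png

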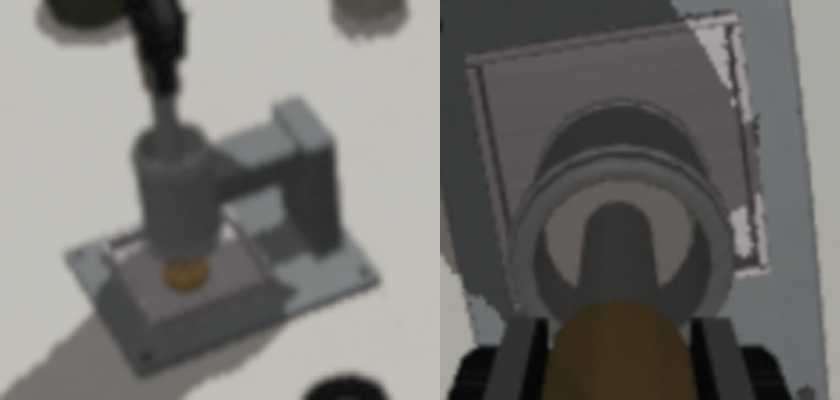

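Run:
```python
from h import *
c=load('s6'); hsv=cv2.cvtColor(c['image'],cv2.COLOR_BGR2HSV)
m=((hsv[...,1]>110)&(hsv[...,0]>10)&(hsv[...,0]<32)).astype(np.uint8); k=np.zeros_like(m); k[180:202,220:245]=m[180:202,220:245]
v,u=np.nonzero(k); P=cloud(c)[v,u]; print(len(v),u.min(),u.max(),v.min(),v.max(),'z',np.percentile(P[:,2],[5,25,50,75,95]).round(1),np.median(P,0).round(1))
for z in (14,28,46): print(z,proj(c,[(*T,z)]).round(1), proj(c,[(T[0]-11,T[1]-12,z)]).round(1))
cv2.imwrite('pics/s6z.png',cv2.resize(c['image'][170:210,205:265],None,fx=10,fy=10,interpolation=cv2.INTER_CUBIC))
```

```text
36 228 236 189 194 z [22.8 25.4 28.8 29.8 32.6] [519.  131.7  28.8]
14 [[232.5 191.1]] [[232.7 194.7]]
28 [[232.  187.9]] [[232.2 191.5]]
46 [[231.4 183.7]] [[231.6 187.3]]
```

View pics/s6z.png

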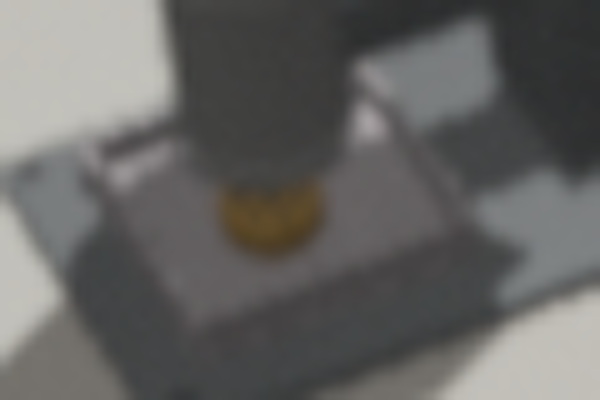

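The die (brass, top at z≈29, which matches 14 mm high on the tray floor) lies in the tray under the barrel. The flange never reached the ring. Retracting and returning the pusher.

Run:
```python
from workcell import *
from h import *
off=np.load('pics/off.npy'); p=np.array([*T,225])+off
print(movel(p,max_speed=80,guard=10)); s=st('up')
if s['eef_pos'][2]>215:
    movep((507.1,-153.1,225),R(60)); 
    g=np.array([507.1,-153.1,90.]); movel(g,max_speed=110); wait(.2); s=st('above')
    o=g-s['eef_pos']; o[2]=0; np.save('pics/off2.npy',o); movel(g+o,max_speed=30); wait(.15); st('corr')
    c=snap('wrist','w7')
    x,y,z=s['eef_pos']; cv2.imwrite('pics/w7z.png',cv2.resize(c['image'][130:270,250:390],(500,500)))
```

```text
False
up 22.23 [531.39 143.44 224.51] nose 166.31 F [-0.07 -0.88 -1.92] M [ 0.01  0.   -0.  ]
above 24.95 [ 507.31 -153.07   90.34] nose 32.14 F [-0.65 -0.51 -2.83] M [-0.02 -0.03 -0.01]
corr 25.35 [ 506.88 -153.12   90.02] nose 31.82 F [-0.57  0.65 -2.02] M [ 0.03  0.02 -0.01]
```

View pics/w7z.png

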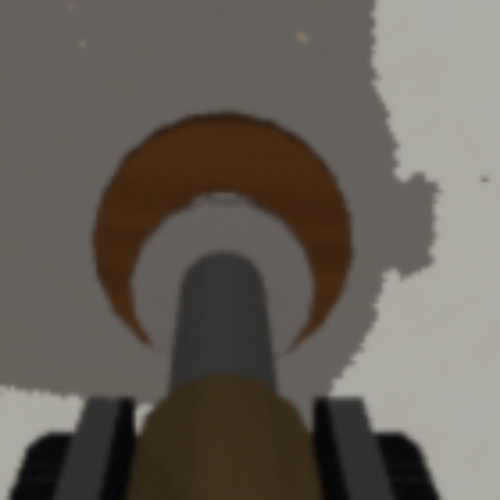

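The wrist crop shows the flange centred over the rest along the jaw axis. Lowering with a guard.

Run:
```python
from workcell import *
from h import *
o=np.load('pics/off2.npy')*0.5; g=np.array([507.1,-153.1,62.5])+o
print(movel(g,max_speed=20,guard=5)); F,Z,t=favg(6); print(t,Z.round(2),F.round(2))
```

```text
True
26.75 [ 507.02 -153.19   63.22] [-0.57  0.21  7.6 ]
```

It stopped at 63.22, the same height as when first grasped (63.23), so it is seated. Release and retreat.

Run:
```python
from workcell import *
from h import *
movel((507.1,-153.1,63.4),max_speed=10)
open_gripper(); wait(.2); s=st('open'); print(s['finger_gap'])
movel((507.1,-153.1,240),max_speed=120); wait(.2); st('up')
c=snap('wrist','w8'); snap('scene','s8'); snap('top','t8')
hsv=cv2.cvtColor(c['image'],cv2.COLOR_BGR2HSV)
a=cv2.resize(c['image'],(640,400))[0:400,:]; b=cv2.resize(load('s8')['image'][130:260,190:320],(400,400)); cv2.imwrite('pics/ws8.png',np.hstack([a[:,150:550],b]))
```

```text
open 27.82 [ 507.1  -153.09   63.4 ] nose 5.2 F [-0.21 -0.14 -0.19] M [-0.04  0.04  0.04]
85.60887102014578
up 29.64 [ 506.99 -153.12  239.73] nose 181.53 F [ 0.3  -0.21 -0.4 ] M [ 0.07 -0.06 -0.05]
```

View pics/ws8.png

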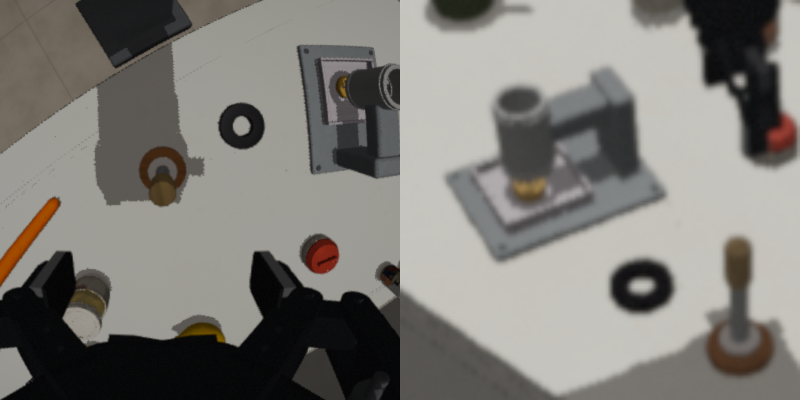

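The pusher stands upright in the brown rest at (162,175), as in the first wrist view. The die lies in the tray, the barrel is empty, and the timer and jar haven't moved. Handing in.

Run:
```python
from workcell import *
print(finish_job())
```

```text
the job is handed in; nothing more can be done
None
```

I drove the die out of the barrel into the tray, put the pusher back in its rest and let go. I handed the job in at about 30 s of robot time.

- **First grasp:** it closed on air. The cameras showed the real fingertips about 43 mm short of the reported TCP. I allowed for that, and the second grasp held, with a finger gap of 24.7 mm on the 26 mm handle.
- **Driving the die out:**
  - Contact came about 30 mm below the mouth. The load I read rose to about 6.5 N, slightly under the stated 7 to 11 N because I sampled it in steps, and then let go.
  - I stopped about 12 mm past my contact point, less than the stated 15 to 16 mm of travel to free the die. The force had stayed at the pusher's weight, and the pictures showed the die already in the tray, its top at z≈29 mm. I cannot say exactly when it fell.
  - I felt no contact with the ring or the barrel. The seat ring's position could not be read directly.
- **Last checks:**
  - The pusher seated at a reported 63.22 mm, against 63.23 mm when first taken.
  - After release it stood upright in the brown rest.
  - The die was in the tray, the barrel was empty, and the timer and jar looked unmoved.

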